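# Dowel and close a split bearing housing, and hold it shut

## Task

Close the blue split bearing housing of the fan shaft. First take the steel dowel from the wooden rack, push it fully home in the empty hole of the housing's base and let go of it; then set the blue cap over both dowels, fully down on the base, and finish while still holding it there with the gripper, pressed down firmly (about 15 N of push). Leave everything else on the bench where it is.

Things in the scene. Friction and masses are not known exactly. Their poses are not given: they have to be found in the camera images.
- base: Blue lower half of a split bearing housing on a light pine board (90 x 250 x 18 mm, rounded ends), both fixed to the bench. Origin: centre of the board's underside, on the bench. z up; y along the line of the two dowels, x along the shaft. Housing 44 mm wide in x, 144 mm long in y; its flat joint face is 58 mm above the bench.
- joint_face (a point): Centre of the base's joint face, axes as the base; the cap's origin comes here. A bearing (42 mm across, 24 mm long) and a fan shaft (22 mm across, 130 mm long, along x) lie here and stay, their axis at joint-face height, so they rise 21 and 11 mm above the face.
- hole (a point): Mouth of the empty dowel hole in the base's joint face, 50 mm to -y of its centre, axes as the base. Hole 13.5 mm across, 30 mm deep, flat bottom, vertical.
- fixed_dowel (a point): Top of the steel dowel already fixed in the base, 50 mm to +y of the centre. 12 mm across, standing 40 mm above the joint face, its top 5 mm tapered.
- cap: Loose blue upper half, about 0.4 kg, lying on its joint face. Origin: centre of that underside; z up, y along its two holes. 44 mm wide in x, 144 mm long in y. Flanges (|y| 28 to 72 mm) 24 mm thick, with vertical through holes 15 mm across at y = +-50 mm. Middle hump (40 mm long at its top) rises to 60 mm; its flat sides, 44 mm apart in x, are the grip. Hollow below. Fits either way round.
- rack: Brown wooden dowel rack, 56 x 146 x 30 mm, fixed to the bench; origin: centre of its underside, z up. Three holes 14 mm across and 20 mm deep in a row along y at -45, 0 and +45 mm, holding three dowels in any order.
- dowel: The loose steel dowel, 12 mm across, 70 mm long, 62 g, both ends alike with a 5 mm taper to 7 mm; stands upright in one of the rack's holes, its lower end 10 mm above the bench. Origin: centre of its lower end, z along it. Fully home it stands 40 mm out of the base, level with the fixed dowel.
- pine_dowel_a: Bystander: light wooden dowel, 12 x 56 mm, in the rack. Origin at its lower end.
- pine_dowel_b: Bystander: light wooden dowel, 12 x 56 mm, in the rack. Origin at its lower end.
- duct_collar: Bystander: galvanised duct collar, a ring 100 mm across, 75 mm high, standing on the bench. Origin: centre of its underside.
- screw_tin: Bystander: red screw tin, 72 mm across, 85 mm high. Origin: centre of its underside.
- screwdriver: Bystander: screwdriver with a red handle, 200 mm, lying along its x. Origin: its middle, on the bench.
- spanner: Bystander: steel spanner, 180 mm, lying along its x. Origin: its middle, on the bench.
- offcut: Bystander: pine offcut 50 x 120 x 30 mm lying on the bench. Origin: centre of its underside.
Not all that is in view belongs to the job. Several things look just like the cap: the one meant starts farthest to the robot's right.

How it is judged:
By the outcome, as a careful person would: the job done as asked, in the order asked, and still so for the second after the job is handed in, while the arm keeps its last pose, push and grip.
It also fails if it takes over 62 s, if anything falls off the work surface, if the arm or the gripper's body presses on something with over 40 N, if the wrist force passes 120 N, or if a joint passes its speed limit or range.

## Robot

A 7-joint arm with a two-finger parallel gripper is mounted at the origin on the work surface. World frame = base frame: x ahead of the robot, y to its left, z up, the work surface at z = 0. Lengths are in m, angles in rad, forces in N, time in s.
With the tool pointing down it reaches from about 0.425 to 0.8 m from the base axis. Payload 8.3 kg.
Tool frame: the origin (TCP) lies between the finger pads; the fingertips stand 11 mm ahead of it and the grasp point (between the pads) lies 8 mm behind it; z points along the fingers, y is the line along which they close (so a half turn about z gives the same grasp; the last joint's range is limited). The gripper opens to 85 mm and grips with 20 to 120 N. Pads are 22 mm wide; open, the fingers measure 114 mm over their backs; the gripper's body (76 mm by 85 mm) begins 54 mm behind the grasp point. The pads swing forward as they close: fully open they stand 13 mm farther back than shut.
Start: joints at [1.127, 0.383, 0.016, 1.37, -0.006, 1.388, -0.046], TCP at [0.232, -0.58, 0.242] pointing down, gripper open.
Joint ranges: [-2.95, 2.95], [-0.25, 2.06], [-1.52, 1.56], [0.18, 2.33], [-1.44, 4.58], [0.02, 2.06], [-3.01, 3.01]. Speed limits (rad/s): [2.39, 2.39, 3.01, 3.01, 3.14, 3.14, 3.14].

## Interface

Orientations are given as a rotation vector (axis times angle).
In Python, from bench import robot gives the robot as it stands.
- The arm moves only by the shell command python3 -m crank 'ROWS'. ROWS is a JSON object of lists of equal length, an entry for each row: "xyz": the shift along the tool's x, y, z in mm, a list of three; "angular": the turn, a rotation vector about the tool's x, y, z in degrees, a list of three; "grip": the closure, from 0 (fully open) to 1 (shut). A call has 1 to 20 rows; each row shifts and turns the commanded pose from where the row before left it, along the tool's axes as they then stand; what a row does not reach is not made up. A row lasts 1/10 s, in which the tool goes at most 50 mm and 8.59 degrees, less where a joint would pass 70% of its speed; a pose out of reach is approached as far as the arm can. A call with a gripper value outside its range is refused whole. The fingers move at their own pace and stop on an object; the grip force is fixed at half the most. Time passes only in rows, so rows that do not move let the fingers close. It gives the time, the measured TCP pose, the force, the opening and the grip force at its end, in the units of the state.
- robot.get_obs(): the state, without advancing time (a new reading comes with each control period).
- robot.capture(name): name is "scene" or "top"; returns a dict with "pixels" (420x560x3 uint8, blue, green, red), "K" (3x3 intrinsics, pixels), "T" (4x4, takes a point from camera to world coordinates). Camera axes: x right, y up, looking along -z (the intrinsics and any distortion apply to the point x, -y, -z); pixel columns grow to the right and rows downward; lengths in m; the calibration is good to about 2 mm. A picture is of the moment at which its call begins. There is no depth.
- robot.close_job(): hands the job in; it is judged then, once.
The state is a dict: "clock": time; "qpos": joint angles; "joint_vel": joint speeds; "tau": joint torques, N m; "tcp_pos": TCP position; "orientation": TCP orientation; "wrist_force": force on the tool from outside, world axes, zero at the start; "ft_torque": the same for the moment, N m; "opening": opening from 0.0 (shut) to 1.0 (fully open); "grip_force": force on a finger pad.
Only numpy, scipy, OpenCV 4.12 (cv2) and the standard library are available. Lean on these libraries where they do the work, as an engineer would, in place of code of your own. Each camera call takes 0.05 s, during which the arm holds its last target. There are 200 camera calls.

## Working session

There is one attempt and no reset: what is moved stays moved. The work goes in short steps, Python scripts to look and compute and a shell command to move; the robot and the scene stay as the last step left them, time stands still between calls to the robot, and variables do not carry over. Pictures are saved under pics/ and viewed, at most 10 in all, crops included, and the job is handed in when it is done.

```bash
mkdir -p pics; ls; python3 - <<'E'
from bench import robot
import cv2,numpy as np
for n in("scene","top"):
    c=robot.capture(n); cv2.imwrite(f"pics/{n}0.png",c["pixels"]); print(n,{k:(np.round(v,4).tolist()) for k,v in c.items() if k!="pixels"})
print(robot.get_obs())
E
```

```text
pics
scene {'K': [[406.0973, 0.0, 281.1262], [0.0, 406.0973, 207.18], [0.0, 0.0, 1.0]], 'T': [[-0.4725, -0.5142, 0.7158, 1.3341], [0.8813, -0.2666, 0.3902, 0.4819], [-0.0098, 0.8152, 0.5791, 0.7436], [0.0, 0.0, 0.0, 1.0]]}
top {'K': [[382.4492, 0.0, 281.2226], [0.0, 382.4492, 214.5163], [0.0, 0.0, 1.0]], 'T': [[-0.0191, 0.9985, -0.0507, 0.458], [-0.9998, -0.0188, 0.0068, 0.0464], [0.0058, 0.0508, 0.9987, 1.2552], [0.0, 0.0, 0.0, 1.0]]}
{'clock': 0.1, 'qpos': array([ 1.12708771,  0.38415418,  0.01641626,  1.37103811, -0.00630529,
        1.38822904, -0.04649008]), 'joint_vel': array([-0.00011614, -0.00043352,  0.0003831 , -0.00204004,  0.0003825 ,
        0.000397  ,  0.00029437]), 'tau': array([ 5.16028769e-03, -6.29131079e+01,  8.49004872e-01, -3.72756851e+01,
        1.69416127e-02,  1.04927702e-02,  1.34593965e-04]), 'tcp_pos': array([ 0.23214572, -0.57981383,  0.24138409]), 'orientation': array([-3.08309886e+00, -5.94288485e-01,  5.84616935e-04]), 'wrist_force': array([ 0.36658831, -0.46657625, -0.2769747 ]), 'ft_torque': array([-0.00660547,  0.00790537, -0.00715951]), 'grip_force': 0.0, 'opening': 0.9970685086446}
```

View pics/scene0.png

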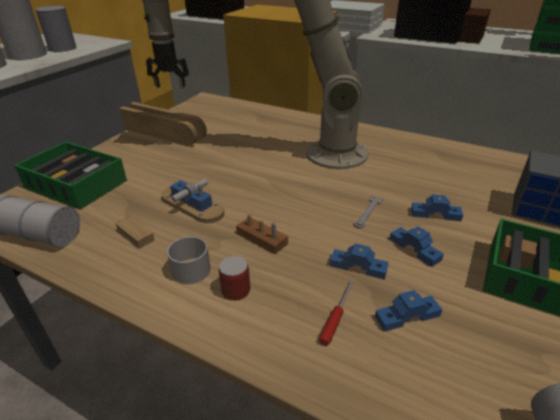

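View pics/top0.png

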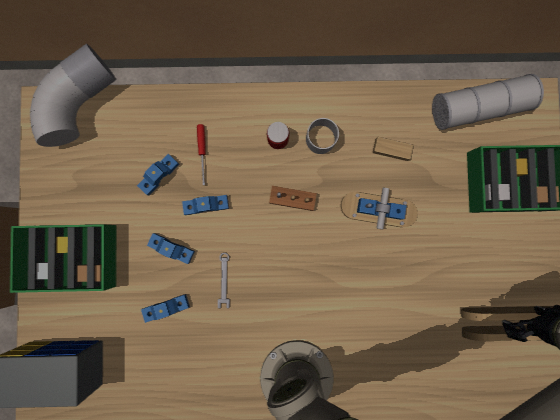

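The four cap look-alikes are at top-image (206,205), (171,248), (165,308) and (158,174). Image right is -y, so the one meant is at (206,205). The base is at (381,209) and the rack at (294,198).

```bash
python3 - <<'E'
import cv2,numpy as np
t=cv2.imread("pics/top0.png");s=cv2.imread("pics/scene0.png")
def cr(im,u,v,w,h): return cv2.resize(im[v:v+h,u:u+w],(400,300),interpolation=cv2.INTER_CUBIC)
m=np.vstack([np.hstack([cr(t,340,180,80,60),cr(t,264,170,60,45)]),np.hstack([cr(s,155,170,80,60),cr(s,230,203,64,48)])])
cv2.imwrite("pics/m1.png",m)
m=np.hstack([cr(t,175,180,64,48),cr(s,320,230,80,60)]);cv2.imwrite("pics/m2.png",m)
E
```

```text
(no output)
```

View pics/m1.png

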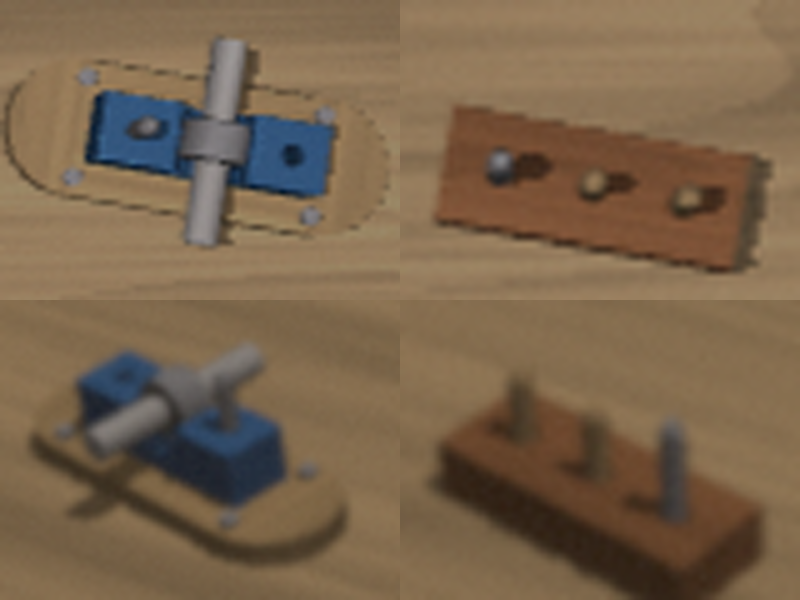

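View pics/m2.png

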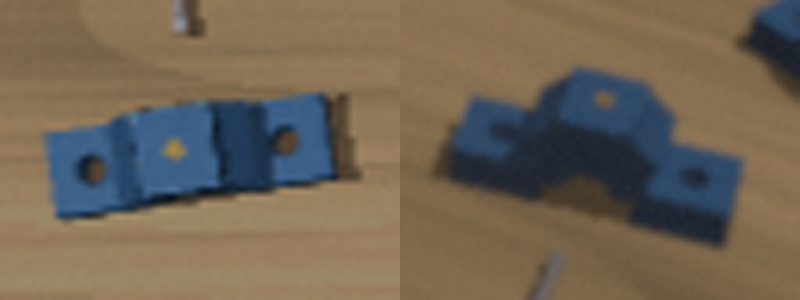

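The montages show the steel dowel at the left end (+y side in the top view) of the rack. The empty hole is at top (398,210), the fixed dowel at top (370,205). Next I fit poses from keypoints in both cameras.

```bash
cat > fit.py <<'E'
import numpy as np,json
from scipy.optimize import least_squares
C={'scene':(np.array([[406.0973,0,281.1262],[0,406.0973,207.18],[0,0,1]]),None),'top':(np.array([[382.4492,0,281.2226],[0,382.4492,214.5163],[0,0,1]]),None)}
from bench import robot
import os
if not os.path.exists('cal.npz'):
    d={}
    for n in C:
        c=robot.capture(n); d[n+'K']=c['K'];d[n+'T']=c['T']
    np.savez('cal.npz',**d)
cal=np.load('cal.npz')
def proj(n,P):
    T=cal[n+'T'];p=(np.atleast_2d(P)-T[:3,3])@T[:3,:3]
    p=p*[1,-1,-1]; q=p@cal[n+'K'].T
    return q[:,:2]/q[:,2:]
def back(n,uv,z):
    T=cal[n+'T'];d=np.linalg.inv(cal[n+'K'])@[uv[0],uv[1],1.];d=T[:3,:3]@(d*[1,-1,-1])
    return T[:3,3]+d*(z-T[2,3])/d[2]
def crop(off,s,pts): return (np.array(pts)+.5)/s-.5+off
def place(p,P):
    c,s=np.cos(p[2]),np.sin(p[2]);P=np.array(P)/1000.
    return np.c_[p[0]+c*P[:,0]-s*P[:,1],p[1]+s*P[:,0]+c*P[:,1],P[:,2]]
def fit(obs,p0):
    f=lambda p:np.concatenate([(proj(n,place(p,P))-uv).ravel() for n,uv,P in obs])
    r=least_squares(f,p0,loss='soft_l1',f_scale=.5)
    return r.x,f(r.x).reshape(-1,2)
E
cat > m.py <<'E'
from fit import *
O={}
O['base']=([('top',crop((340,180),5,[(292,155),(155,125),(231,40),(200,243),(98,92),(335,125),(327,195),(91,162)]),
 [(0,-50,58),(0,50,98),(65,0,58),(-65,0,58),(22,72,58),(22,-72,58),(-22,-72,58),(-22,72,58)]),
 ('scene',crop((155,170),5,[(127,75),(228,83),(233,125),(100,140),(250,60)]),[(0,-50,58),(0,50,98),(0,50,58),(65,0,58),(-65,0,58)])],[.45,-.22,-.1])
O['rack']=([('top',crop((264,170),20/3,[(102,160),(197,180),(290,196),(58,105),(352,155),(335,270),(35,222)]),
 [(0,45,80),(0,0,66),(0,-45,66),(28,73,30),(28,-73,30),(-28,-73,30),(-28,73,30)]),
 ('scene',crop((230,203),6.25,[(272,125),(197,115),(120,78),(280,218),(200,175),(125,140),(362,215),(285,270),(40,145)]),
 [(0,45,80),(0,0,66),(0,-45,66),(0,45,30),(0,0,30),(0,-45,30),(-28,73,30),(28,73,30),(28,-73,30)])],[.5,0,-.1])
O['cap']=([('top',crop((175,180),6.25,[(94,170),(288,140),(175,149)]),[(0,50,24),(0,-50,24),(0,0,60)]),
 ('scene',crop((320,230),5,[(105,130),(297,177),(204,100)]),[(0,-50,24),(0,50,24),(0,0,60)])],[.46,.24,.1])
for k,(obs,p0) in O.items():
    p,r=fit(obs,p0); print(k,p.round(4),np.degrees(p[2]).round(1)); print(r.round(1).tolist())
    for o in obs: print('  ',o[0],fit([o],p0)[0].round(4))
E
python3 m.py
```

```text
base [ 0.5326 -0.279  -0.1636] -9.4
[[-0.1, -0.1], [-1.3, 0.4], [-1.0, 0.2], [-0.2, 0.5], [1.1, 0.0], [-0.9, 0.0], [-1.1, -0.2], [0.7, -0.2], [-0.9, -0.5], [-1.0, -2.8], [-0.3, -0.1], [-1.1, 1.0], [0.4, -1.2]]
   top [ 0.5329 -0.2807 -0.1693]
   scene [ 0.5339 -0.2752 -0.1638]
rack [ 0.5745  0.003  -0.1853] -10.6
[[-0.9, -0.1], [-0.9, -0.2], [-0.7, -0.2], [-1.4, -0.2], [-0.8, -0.2], [-1.0, -0.3], [-0.9, -0.6], [-0.0, -1.0], [-0.4, -1.5], [-0.1, -1.5], [-0.9, -1.5], [-0.4, -0.9], [-0.2, -1.3], [0.2, -2.1], [-0.3, -0.5], [-0.4, -1.1]]
   top [ 5.736e-01  1.000e-04 -1.848e-01]
   scene [ 0.579   0.0066 -0.1885]
cap [0.5585 0.2861 0.1318] 7.5
[[-0.9, -0.3], [-1.2, -0.1], [-0.8, -0.1], [-0.6, -0.4], [-0.6, -0.7], [-0.0, -0.4]]
   top [0.5579 0.283  0.1358]
   scene [0.5598 0.2876 0.1197]
```

```bash
cat > go.py <<'E'
import sys,numpy as np
from scipy.spatial.transform import Rotation as R
from bench import robot
# target x y z(mm) yaw(deg) of tool y axis; prints turn first, then shift in tool axes after the turn
x,y,z,a=map(float,sys.argv[1:5]); a=np.radians(a)
o=robot.get_obs(); Rc=R.from_rotvec(o['orientation'])
ty=np.array([np.cos(a),np.sin(a),0]);tz=np.array([0,0,-1.]);Rt=R.from_matrix(np.c_[np.cross(ty,tz),ty,tz])
print('turn deg',np.degrees((Rc.inv()*Rt).as_rotvec()).round(2),'shift mm (after turn)',Rt.inv().apply(np.array([x,y,z])-o['tcp_pos']*1000).round(1),
 'shift (no turn)',Rc.inv().apply(np.array([x,y,z])-o['tcp_pos']*1000).round(1),'F',o['wrist_force'].round(1),'op',round(o['opening'],3),'t',o['clock'])
E
python3 go.py 583 46 180 -10.6; python3 -c "
from fit import *
print(proj('top',[[0,0,0],[0,0,.02]]),proj('scene',[[0,0,0],[0,0,.02]]))"
```

```text
turn deg [-7.000e-02 -4.000e-02 -5.758e+01] shift mm (after turn) [679.8 229.7  61.6] shift (no turn) [ 558.3 -450.6   62.2] F [0.4 0.1 0.4] op 1.002 t 0.2
[[296.08075373 376.18988592]
 [296.36278699 378.53607841]] [[336.0662957  153.42251147]
 [336.42283688 148.78532845]]
```

```bash
python3 -m crank '{"xyz":[[0,0,0],[0,0,0],[0,0,0],[0,0,0],[0,0,0],[0,0,0],[0,0,0],[0,0,0]],"angular":[[0,0,-7.2],[0,0,-7.2],[0,0,-7.2],[0,0,-7.2],[0,0,-7.2],[0,0,-7.2],[0,0,-7.2],[0,0,-7.2]],"grip":[0,0,0,0,0,0,0,0]}'
python3 -m crank '{"xyz":[[38,13,0],[38,13,0],[38,13,0],[38,13,0],[38,13,0],[38,13,0],[38,13,0],[38,13,0],[38,13,0],[38,13,0],[38,13,0],[38,13,0],[38,13,0],[38,13,0],[38,13,0],[38,13,20],[38,13,20],[34,9,20],[0,0,0],[0,0,0]],"angular":[[0,0,0],[0,0,0],[0,0,0],[0,0,0],[0,0,0],[0,0,0],[0,0,0],[0,0,0],[0,0,0],[0,0,0],[0,0,0],[0,0,0],[0,0,0],[0,0,0],[0,0,0],[0,0,0],[0,0,0],[0,0,0],[0,0,0],[0,0,0]],"grip":[0,0,0,0,0,0,0,0,0,0,0,0,0,0,0,0,0,0,0,0]}'
python3 go.py 583 46 110 -10.6
python3 - <<'E'
from bench import robot
import cv2
s=robot.capture("scene")["pixels"];t=robot.capture("top")["pixels"]
import numpy as np
cv2.imwrite("pics/g1.png",np.hstack([cv2.resize(s[140:260,190:310],(480,480),interpolation=cv2.INTER_CUBIC),cv2.resize(t[160:240,250:330],(300,480),interpolation=cv2.INTER_CUBIC)]))
E
```

```text
clock: 1.0
tcp_pos: [0.2322, -0.5801, 0.242]
orientation: [-2.411, -2.013, -0.0]
wrist_force: [0.3, -0.6, -0.0]
opening: 0.999
grip_force: 0.0
clock: 3.0
tcp_pos: [0.5828, 0.047, 0.1814]
orientation: [-2.413, -2.009, 0.002]
wrist_force: [-0.9, -0.9, 0.5]
opening: 1.004
grip_force: 0.0
turn deg [-0.12 -0.01  0.15] shift mm (after turn) [-1.   0.4 71.4] shift (no turn) [-1.   0.5 71.4] F [-0.9 -0.9  0.5] op 1.004 t 3.0
```

View pics/g1.png

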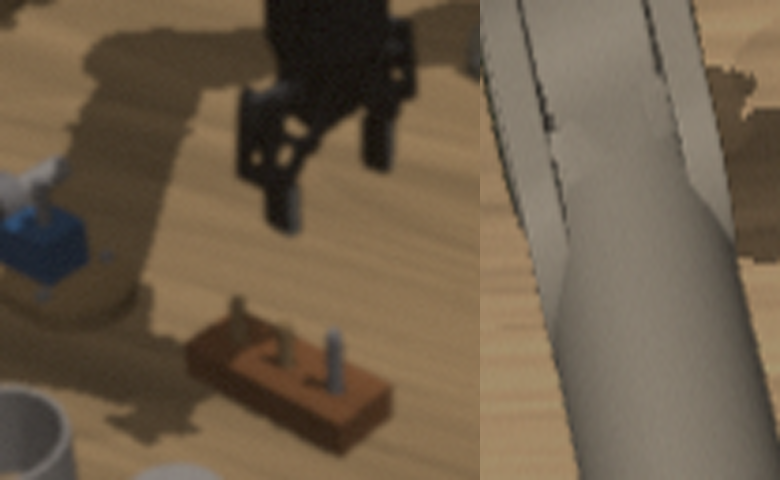

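Scene view only (the arm hides the top view): the fingertips are at about (261,198) and (284.5,182), with the steel dowel top at (273.5,223). I compare these with the projection.

```bash
python3 - <<'E'
from fit import *
from bench import robot
o=robot.get_obs();p=o['tcp_pos'];ty=np.array([.983,-.184,0])
for z in(-.013,-.002,.002): 
    for d in(.0425,.0525): 
        q=proj('scene',[p+ty*d+[0,0,z],p-ty*d+[0,0,z]]);print(z,d,q.round(1).tolist(),q.mean(0).round(1))
print(back('scene',[273.5,222.6],.080),back('scene',crop((230,203),6.25,[(272,125)])[0],.08),proj('scene',[.583,.046,.08]))
E
```

```text
-0.013 0.0425 [[260.5, 201.1], [281.8, 186.6]] [271.1 193.8]
-0.013 0.0525 [[257.8, 202.9], [284.2, 185.0]] [271.  193.9]
-0.002 0.0425 [[260.3, 197.4], [281.8, 183.0]] [271.  190.2]
-0.002 0.0525 [[257.6, 199.2], [284.1, 181.5]] [270.9 190.3]
0.002 0.0425 [[260.2, 196.1], [281.7, 181.7]] [271.  188.9]
0.002 0.0525 [[257.6, 197.9], [284.1, 180.2]] [270.8 189. ]
[0.5861945  0.05039577 0.08      ] [0.58661229 0.04940169 0.08      ] [[272.64861224 221.49686919]]
```

```bash
python3 -m crank '{"xyz":[[-1,0.5,24],[0,0,25],[0,0,25],[0,0,25],[0,0,24],[0,0,0],[0,0,0],[0,0,0],[0,0,0],[0,0,0],[0,0,0],[0,0,0],[0,0,0],[0,0,0],[0,0,0]],"angular":[[0,0,0],[0,0,0],[0,0,0],[0,0,0],[0,0,0],[0,0,0],[0,0,0],[0,0,0],[0,0,0],[0,0,0],[0,0,0],[0,0,0],[0,0,0],[0,0,0],[0,0,0]],"grip":[0,0,0,0,0,0,0,1,1,1,1,1,1,1,1]}'
python3 go.py 583 46 180 -10.6
```

```text
clock: 4.6
tcp_pos: [0.5838, 0.045, 0.0597]
orientation: [2.416, 2.007, 0.001]
wrist_force: [-1.6, 0.5, 5.0]
opening: 0.115
grip_force: 58.5
turn deg [ 0.03 -0.01  0.03] shift mm (after turn) [   0.8   -0.9 -120.3] shift (no turn) [   0.8   -0.9 -120.3] F [-1.6  0.5  5. ] op 0.115 t 4.6
```

```bash
python3 -m crank '{"xyz":[[0,0,-10],[0,0,-20],[0,0,-30],[0,0,-30],[0,0,-30],[0,0,0],[0,0,0]],"angular":[[0,0,0],[0,0,0],[0,0,0],[0,0,0],[0,0,0],[0,0,0],[0,0,0]],"grip":[1,1,1,1,1,1,1]}'
python3 - <<'E'
from bench import robot
import cv2
s=robot.capture("scene")["pixels"]
cv2.imwrite("pics/g2.png",cv2.resize(s[150:260,220:330],(600,600),interpolation=cv2.INTER_CUBIC))
E
```

```text
clock: 5.3
tcp_pos: [0.5837, 0.045, 0.1801]
orientation: [2.416, 2.007, 0.001]
wrist_force: [-1.1, 0.9, -1.4]
opening: 0.12
grip_force: 59.0
```

View pics/g2.png

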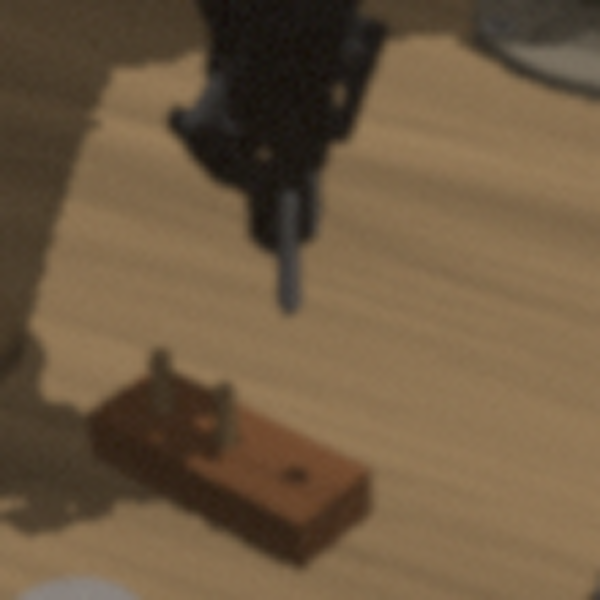

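The dowel is held upright near the middle of the pads, with its lower tip at scene (273,207). The vacated rack hole is at (274,237).

```bash
python3 - <<'E'
from fit import *
print(proj('scene',[.5837,.045,.1304]),back('scene',[273,207],.1304),back('scene',[274,236.9],.03))
print(place([.5326,-.279,-.1636],[(0,-50,58),(0,0,58)]))
E
python3 go.py 524 -328 180 -9.4
```

```text
[[271.76353479 206.22756838]] [0.58526174 0.04957485 0.1304    ] [0.58558836 0.05045162 0.03      ]
[[ 0.52445644 -0.32833237  0.058     ]
 [ 0.5326     -0.279       0.058     ]]
turn deg [-0.04  0.02 -1.19] shift mm (after turn) [-377.4    2.5   -1.1] shift (no turn) [-377.3   10.4   -1. ] F [ 0.5 -0.4 -0.7] op 0.118 t 5.35
```

```bash
python3 -m crank '{"xyz":[[0,2,0],[-30,0,0],[-38,0,0],[-38,0,0],[-38,0,0],[-38,0,0],[-38,0,0],[-38,0,0],[-38,0,0],[-38,0,0],[-30,0,0],[-15,1,0],[0,0,20],[0,0,20],[0,0,12],[0,0,0],[0,0,0]],"angular":[[0,0,-1.2],[0,0,0],[0,0,0],[0,0,0],[0,0,0],[0,0,0],[0,0,0],[0,0,0],[0,0,0],[0,0,0],[0,0,0],[0,0,0],[0,0,0],[0,0,0],[0,0,0],[0,0,0],[0,0,0]],"grip":[1,1,1,1,1,1,1,1,1,1,1,1,1,1,1,1,1]}'
python3 go.py 525.4 -329.5 128 -9.5
python3 - <<'E'
from bench import robot
import cv2,numpy as np
s=robot.capture("scene")["pixels"];t=robot.capture("top")["pixels"]
cv2.imwrite("pics/g3.png",np.hstack([cv2.resize(s[150:220,150:220],(420,420),interpolation=cv2.INTER_CUBIC),cv2.resize(t[170:240,350:410],(360,420),interpolation=cv2.INTER_CUBIC)]))
E
```

```text
clock: 7.05
tcp_pos: [0.5252, -0.3288, 0.1275]
orientation: [-2.394, -2.033, -0.001]
wrist_force: [0.3, 0.2, -1.0]
opening: 0.117
grip_force: 59.0
turn deg [-0.01 -0.03  0.19] shift mm (after turn) [-0.6  0.3 -0.5] shift (no turn) [-0.6  0.3 -0.5] F [ 0.3  0.2 -1. ] op 0.117 t 7.05
```

View pics/g3.png

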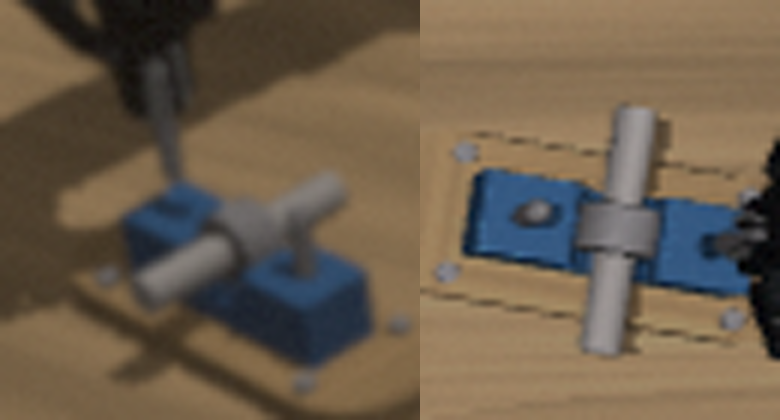

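Scene: the dowel tip is at about (179,180.5) and the hole at (180,184.7). Top: the dowel tip is at about (400,210.2), just over the hole at (398.2,210.5).

```bash
python3 - <<'E'
from fit import *
p=np.array([.5252,-.3288,.0777])
for n in('scene','top'):
    a,b=proj(n,[p])[0],proj(n,[p-[0,0,.0197]])[0]; J=[((proj(n,[p+d])[0]-a)).round(2).tolist() for d in([.001,0,0],[0,.001,0])]
    print(n,a.round(1),b.round(1),'drop',(b-a).round(2),'per mm',J)
E
```

```text
scene [177.9 178.9] [178.8 184.2] drop [0.97 5.3 ] per mm [[-0.21, 0.15], [0.25, 0.08]]
top [400.  209.9] [398.  210.3] drop [-1.98  0.39] per mm [[-0.01, -0.32], [-0.32, 0.01]]
```

```bash
python3 -m crank '{"xyz":[[0,0,8],[0,0,8],[0,0,2],[0,0,2],[0,0,2],[0,0,2],[0,0,0]],"angular":[[0,0,0],[0,0,0],[0,0,0],[0,0,0],[0,0,0],[0,0,0],[0,0,0]],"grip":[1,1,1,1,1,1,1]}'
python3 go.py 525.4 -329.5 103 -9.5
```

```text
clock: 7.85
tcp_pos: [0.5247, -0.3295, 0.1031]
orientation: [-2.395, -2.032, -0.0]
wrist_force: [-0.7, 0.3, -1.7]
opening: 0.116
grip_force: 59.0
turn deg [-0.01 -0.01  0.12] shift mm (after turn) [0.1 0.7 0.1] shift (no turn) [0.1 0.7 0.1] F [-0.7  0.3 -1.7] op 0.116 t 7.85
```

```bash
python3 -m crank '{"xyz":[[0,0,3],[0,0,3],[0,0,3],[0,0,0]],"angular":[[0,0,0],[0,0,0],[0,0,0],[0,0,0]],"grip":[1,1,1,1]}'; python3 go.py 525.4 -329.5 78 -9.5
```

```text
clock: 8.25
tcp_pos: [0.5247, -0.3294, 0.0938]
orientation: [-2.395, -2.032, -0.0]
wrist_force: [-0.2, -1.0, -1.5]
opening: 0.118
grip_force: 59.0
turn deg [-0.01 -0.02  0.12] shift mm (after turn) [ 0.   0.7 15.8] shift (no turn) [ 0.   0.7 15.8] F [-0.2 -1.  -1.5] op 0.118 t 8.25
```

```bash
python3 -m crank '{"xyz":[[0,0,3],[0,0,3],[0,0,3],[0,0,2],[0,0,2],[0,0,2],[0,0,0]],"angular":[[0,0,0],[0,0,0],[0,0,0],[0,0,0],[0,0,0],[0,0,0],[0,0,0]],"grip":[1,1,1,1,1,1,1]}'; python3 go.py 525.4 -329.5 78 -9.5
```

```text
clock: 8.95
tcp_pos: [0.5248, -0.3295, 0.079]
orientation: [-2.396, -2.032, -0.0]
wrist_force: [1.5, 1.2, 0.3]
opening: 0.113
grip_force: 58.9
turn deg [-0.   -0.01  0.12] shift mm (after turn) [0.1 0.6 1. ] shift (no turn) [0.1 0.6 1. ] F [1.5 1.2 0.3] op 0.113 t 8.95
```

```bash
python3 -m crank '{"xyz":[[0,0,1],[0,0,1],[0,0,0]],"angular":[[0,0,0],[0,0,0],[0,0,0]],"grip":[1,1,1]}'; python3 -m crank '{"xyz":[[0,0,1],[0,0,0]],"angular":[[0,0,0],[0,0,0]],"grip":[1,1]}'
```

```text
clock: 9.25
tcp_pos: [0.5249, -0.3296, 0.0777]
orientation: [2.395, 2.032, 0.0]
wrist_force: [-0.3, 0.9, 2.5]
opening: 0.117
grip_force: 59.5
clock: 9.45
tcp_pos: [0.5251, -0.3297, 0.0776]
orientation: [2.395, 2.031, 0.0]
wrist_force: [-1.9, 0.8, 8.8]
opening: 0.117
grip_force: 60.3
```

```bash
python3 -m crank '{"xyz":[[0,0,1],[0,0,0],[0,0,-1],[0,0,0],[0,0,0],[0,0,0],[0,0,0],[0,0,0],[0,0,0]],"angular":[[0,0,0],[0,0,0],[0,0,0],[0,0,0],[0,0,0],[0,0,0],[0,0,0],[0,0,0],[0,0,0]],"grip":[1,1,1,0.5,0.2,0,0,0,0]}'; python3 -m crank '{"xyz":[[0,0,-20],[0,0,-30],[0,0,-40],[0,0,-40],[0,0,0]],"angular":[[0,0,0],[0,0,0],[0,0,0],[0,0,0],[0,0,0]],"grip":[0,0,0,0,0]}'
python3 go.py 558 286 205 7.5
```

```text
clock: 10.35
tcp_pos: [0.5247, -0.3295, 0.0762]
orientation: [-2.395, -2.032, -0.0]
wrist_force: [-0.2, 1.0, -0.4]
opening: 0.998
grip_force: 0.0
clock: 10.85
tcp_pos: [0.5276, -0.3306, 0.2132]
orientation: [2.388, 2.026, 0.005]
wrist_force: [0.8, -0.2, 0.8]
opening: 0.996
grip_force: 0.0
turn deg [  0.53   0.3  -16.88] shift mm (after turn) [607.3 110.6   8.2] shift (no turn) [613.3 -70.5   5.2] F [ 0.8 -0.2  0.8] op 0.996 t 10.85
```

```bash
python3 -m crank '{"xyz":[[33,-4,0],[34,-4,0],[34,-4,0],[34,-4,0],[34,-4,0],[34,-4,0],[34,-4,0],[34,-4,0],[34,-4,0],[34,-4,0],[34,-4,0],[34,-4,0],[34,-4,0],[34,-4,0],[34,-4,0],[34,-4,0],[34,-4,0],[34,-4,0],[0,0,0],[0,0,0]],"angular":[[0,0,0],[0,0,0],[0,0,0],[0,0,0],[0,0,0],[0,0,0],[0,0,0],[0,0,0],[0,0,0],[0,0,0],[0,0,0],[0,0,0],[0,0,0],[0,0,0],[0,0,0],[0,0,0],[0,0,-8.4],[0,0,-8.4],[0,0,0],[0,0,0]],"grip":[0,0,0,0,0,0,0,0,0,0,0,0,0,0,0,0,0,0,0,0]}'
python3 go.py 559 283.7 120 7.5
python3 - <<'E'
from bench import robot
import cv2,numpy as np
s=robot.capture("scene")["pixels"]
cv2.imwrite("pics/g4.png",np.hstack([cv2.resize(s[165:225,150:220],(350,300),interpolation=cv2.INTER_CUBIC),cv2.resize(s[180:280,320:400],(400,500),interpolation=cv2.INTER_CUBIC)[:300],]))
E
```

```text
clock: 12.85
tcp_pos: [0.5477, 0.2859, 0.2058]
orientation: [-2.071, -2.361, 0.0]
wrist_force: [0.0, -0.9, 0.7]
opening: 0.995
grip_force: 0.0
turn deg [-0.04 -0.02 -0.01] shift mm (after turn) [-3.7 10.9 85.8] shift (no turn) [-3.7 11.  85.8] F [ 0.  -0.9  0.7] op 0.995 t 12.85
```

View pics/g4.png

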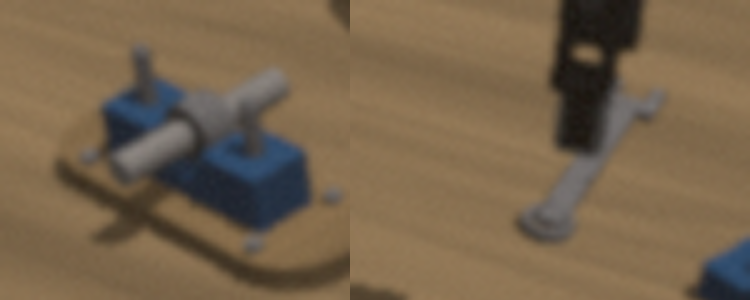

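Left crop: both dowels stand level in the base. I descend on the cap and close.

```bash
python3 -m crank '{"xyz":[[-3.5,11,20],[0,0,30],[0,0,30],[0,0,30],[0,0,30],[0,0,20],[0,0,11],[0,0,0],[0,0,0],[0,0,0],[0,0,0],[0,0,0],[0,0,0],[0,0,0],[0,0,0],[0,0,0]],"angular":[[0,0,0],[0,0,0],[0,0,0],[0,0,0],[0,0,0],[0,0,0],[0,0,0],[0,0,0],[0,0,0],[0,0,0],[0,0,0],[0,0,0],[0,0,0],[0,0,0],[0,0,0],[0,0,0]],"grip":[0,0,0,0,0,0,0,0,0,1,1,1,1,1,1,1]}'
python3 go.py 559 283.7 35 7.5
```

```text
clock: 14.5
tcp_pos: [0.56, 0.2832, 0.0364]
orientation: [2.073, 2.36, 0.002]
wrist_force: [-1.8, -1.5, 6.2]
opening: 0.509
grip_force: 62.9
turn deg [ 0.07 -0.01 -0.08] shift mm (after turn) [ 0.7 -0.9  1.4] shift (no turn) [ 0.7 -0.9  1.4] F [-1.8 -1.5  6.2] op 0.509 t 14.5
```

```bash
python3 -m crank '{"xyz":[[0,0,-10],[0,0,-25],[0,0,-40],[0,0,-40],[0,0,-30],[0,0,0],[0,0,0]],"angular":[[0,0,0],[0,0,0],[0,0,0],[0,0,0],[0,0,0],[0,0,0],[0,0,0]],"grip":[1,1,1,1,1,1,1]}'
python3 go.py 533.3 -280.3 180 -9.5
python3 - <<'E'
from bench import robot
import cv2,numpy as np
s=robot.capture("scene")["pixels"];t=robot.capture("top")["pixels"]
cv2.imwrite("pics/g5.png",np.hstack([cv2.resize(s[165:255,300:390],(450,450),interpolation=cv2.INTER_CUBIC),cv2.resize(t[160:230,165:225],(350,450),interpolation=cv2.INTER_CUBIC)]))
E
```

```text
clock: 15.2
tcp_pos: [0.5594, 0.2827, 0.18]
orientation: [2.073, 2.36, -0.0]
wrist_force: [0.4, 0.7, -5.7]
opening: 0.504
grip_force: 62.7
turn deg [1.000e-02 2.000e-02 1.692e+01] shift mm (after turn) [-559.5   67.1    0. ] shift (no turn) [-5.549e+02 -9.870e+01  2.000e-01] F [ 0.4  0.7 -5.7] op 0.504 t 15.2
```

View pics/g5.png

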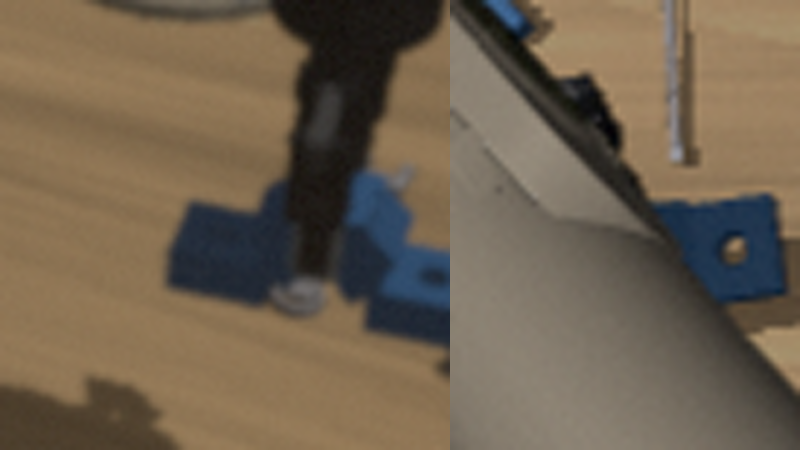

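Scene: the cap is held level, right hole at (386.6,219). Top: its other hole is at about (213.5,198.5).

```bash
python3 - <<'E'
from fit import *
p=[.5594,.2827,np.radians(7.5)];z=143.6
for n,uv,P,b in(('scene',(386.6,219.2),(0,50,z+24),(1.2,.8)),('top',(213.5,198.5),(0,-50,z+24),(.8,.1))):
    w=place(p,[P]);print(n,proj(n,w)[0].round(1),uv,'offset mm',((back(n,np.array(uv)-b,w[0,2])-w[0])*1000).round(1))
E
```

```text
scene [384.8 219.1] (386.6, 219.2) offset mm [-3.3  0.4 -0. ]
top [212.8 197.3] (213.5, 198.5) offset mm [-3.1  0.3 -0. ]
```

```bash
python3 -m crank '{"xyz":[[0,0,0],[0,0,0],[-20,2,0],[-35,4,0],[-35,4,0],[-35,4,0],[-35,4,0],[-35,4,0],[-35,4,0],[-35,4,0],[-35,4,0],[-35,4,0],[-35,4,0],[-35,5,0],[-35,5,0],[-35,5,0],[-35,5,0],[-35,4,0],[-15,4,0],[0,0,0]],"angular":[[0,0,8.45],[0,0,8.45],[0,0,0],[0,0,0],[0,0,0],[0,0,0],[0,0,0],[0,0,0],[0,0,0],[0,0,0],[0,0,0],[0,0,0],[0,0,0],[0,0,0],[0,0,0],[0,0,0],[0,0,0],[0,0,0],[0,0,0],[0,0,0]],"grip":[1,1,1,1,1,1,1,1,1,1,1,1,1,1,1,1,1,1,1,1]}'
python3 -m crank '{"xyz":[[0,0,0]],"angular":[[0,0,0]],"grip":[1]}'
python3 go.py 533.3 -280.3 145 -9.5
```

```text
clock: 17.3
tcp_pos: [0.5346, -0.2844, 0.1778]
orientation: [-2.4, -2.022, 0.004]
wrist_force: [-0.7, 0.4, -4.6]
opening: 0.505
grip_force: 62.4
clock: 17.4
tcp_pos: [0.536, -0.28, 0.1786]
orientation: [-2.395, -2.028, 0.0]
wrist_force: [0.4, 1.1, -4.2]
opening: 0.506
grip_force: 62.4
turn deg [-0.15 -0.11  0.03] shift mm (after turn) [-0.7 -2.6 33.6] shift (no turn) [-0.8 -2.5 33.6] F [ 0.4  1.1 -4.2] op 0.506 t 17.4
```

```bash
python3 -m crank '{"xyz":[[-0.7,-2.5,10],[0,0,15],[0,0,8],[0,0,0],[0,0,0]],"angular":[[0,0,0],[0,0,0],[0,0,0],[0,0,0],[0,0,0]],"grip":[1,1,1,1,1]}';python3 go.py 533.3 -280.3 130 -9.5
python3 -m crank '{"xyz":[[0,0,3],[0,0,3],[0,0,3],[0,0,2],[0,0,0]],"angular":[[0,0,0],[0,0,0],[0,0,0],[0,0,0],[0,0,0]],"grip":[1,1,1,1,1]}';python3 go.py 533.3 -280.3 130 -9.5
```

```text
clock: 17.9
tcp_pos: [0.5338, -0.281, 0.147]
orientation: [-2.396, -2.03, 0.0]
wrist_force: [1.0, -0.6, -4.8]
opening: 0.508
grip_force: 62.5
turn deg [-0.03 -0.02  0.05] shift mm (after turn) [ 0.6 -0.6 17. ] shift (no turn) [ 0.6 -0.6 17. ] F [ 1.  -0.6 -4.8] op 0.508 t 17.9
clock: 18.4
tcp_pos: [0.5336, -0.2813, 0.1359]
orientation: [-2.397, -2.03, 0.0]
wrist_force: [0.1, -0.5, -4.5]
opening: 0.51
grip_force: 62.5
turn deg [-0.04 -0.01  0.02] shift mm (after turn) [ 0.9 -0.5  5.9] shift (no turn) [ 0.9 -0.5  5.9] F [ 0.1 -0.5 -4.5] op 0.51 t 18.4
```

```bash
python3 -m crank '{"xyz":[[0.9,-0.4,0],[0,0,1],[0,0,1],[0,0,1],[0,0,1],[0,0,0]],"angular":[[0,0,0],[0,0,0],[0,0,0],[0,0,0],[0,0,0],[0,0,0]],"grip":[1,1,1,1,1,1]}';python3 go.py 533.3 -280.3 126 -9.5

```

```text
clock: 19.0
tcp_pos: [0.5335, -0.2803, 0.1321]
orientation: [-2.397, -2.03, 0.0]
wrist_force: [-1.0, -0.1, -4.5]
opening: 0.504
grip_force: 62.5
turn deg [-0.02 -0.01  0.02] shift mm (after turn) [-0.  -0.2  6.1] shift (no turn) [-0.  -0.2  6.1] F [-1.  -0.1 -4.5] op 0.504 t 19.0
```

```bash
python3 -m crank '{"xyz":[[0,0,1],[0,0,1],[0,0,1],[0,0,1],[0,0,0]],"angular":[[0,0,0],[0,0,0],[0,0,0],[0,0,0],[0,0,0]],"grip":[1,1,1,1,1]}';python3 go.py 533.3 -280.3 126 -9.5

```

```text
clock: 19.5
tcp_pos: [0.5339, -0.2805, 0.1284]
orientation: [2.397, 2.03, 0.001]
wrist_force: [1.9, -0.4, -5.0]
opening: 0.504
grip_force: 62.5
turn deg [0.04 0.   0.01] shift mm (after turn) [ 0.1 -0.6  2.4] shift (no turn) [ 0.1 -0.6  2.4] F [ 1.9 -0.4 -5. ] op 0.504 t 19.5
```

```bash
python3 -m crank '{"xyz":[[0,0,3],[0,0,3],[0,0,3],[0,0,3],[0,0,0]],"angular":[[0,0,0],[0,0,0],[0,0,0],[0,0,0],[0,0,0]],"grip":[1,1,1,1,1]}'
```

```text
clock: 20.0
tcp_pos: [0.534, -0.2805, 0.116]
orientation: [2.397, 2.03, 0.001]
wrist_force: [5.5, -1.8, -6.3]
opening: 0.504
grip_force: 62.5
```

```bash
python3 -m crank '{"xyz":[[0,0,3],[0,0,3],[0,0,3],[0,0,2],[0,0,0]],"angular":[[0,0,0],[0,0,0],[0,0,0],[0,0,0],[0,0,0]],"grip":[1,1,1,1,1]}'
```

```text
clock: 20.5
tcp_pos: [0.534, -0.2805, 0.1052]
orientation: [2.397, 2.03, 0.001]
wrist_force: [5.3, -3.1, -4.3]
opening: 0.506
grip_force: 62.8
```

```bash
python3 -m crank '{"xyz":[[0,0.7,0],[0,0,3],[0,0,3],[0,0,2],[0,0,1],[0,0,0]],"angular":[[0,0,0],[0,0,0],[0,0,0],[0,0,0],[0,0,0],[0,0,0]],"grip":[1,1,1,1,1,1]}'
```

```text
clock: 21.1
tcp_pos: [0.5342, -0.2804, 0.096]
orientation: [-2.397, -2.03, 0.0]
wrist_force: [2.9, -1.8, -5.2]
opening: 0.505
grip_force: 62.7
```

```bash
python3 -m crank '{"xyz":[[0,0,1],[0,0,1],[0,0,0],[0,0,0]],"angular":[[0,0,0],[0,0,0],[0,0,0],[0,0,0]],"grip":[1,1,1,1]}'
```

```text
clock: 21.5
tcp_pos: [0.5342, -0.2804, 0.0944]
orientation: [-2.397, -2.03, 0.0]
wrist_force: [0.1, -1.1, -0.7]
opening: 0.506
grip_force: 62.7
```

```bash
python3 -m crank '{"xyz":[[0,0,1],[0,0,1],[0,0,0],[0,0,0],[0,0,0]],"angular":[[0,0,0],[0,0,0],[0,0,0],[0,0,0],[0,0,0]],"grip":[1,1,1,1,1]}'
```

```text
clock: 22.0
tcp_pos: [0.5342, -0.2804, 0.0943]
orientation: [2.397, 2.03, -0.001]
wrist_force: [-7.6, 1.4, 14.8]
opening: 0.507
grip_force: 64.8
```

```bash
python3 -m crank '{"xyz":[[0,0,0.2],[0,0,0],[0,0,0],[0,0,0],[0,0,0],[0,0,0],[0,0,0]],"angular":[[0,0,0],[0,0,0],[0,0,0],[0,0,0],[0,0,0],[0,0,0],[0,0,0]],"grip":[1,1,1,1,1,1,1]}'
python3 - <<'E'
from bench import robot
import cv2,numpy as np
s=robot.capture("scene")["pixels"];t=robot.capture("top")["pixels"]
cv2.imwrite("pics/end.png",np.hstack([cv2.resize(s[140:230,145:235],(450,450),interpolation=cv2.INTER_CUBIC),cv2.resize(t[170:240,340:410],(350,450),interpolation=cv2.INTER_CUBIC)]))
E
```

```text
clock: 22.7
tcp_pos: [0.5342, -0.2804, 0.0943]
orientation: [2.397, 2.03, -0.001]
wrist_force: [-7.3, 2.4, 17.3]
opening: 0.507
grip_force: 65.0
```

View pics/end.png

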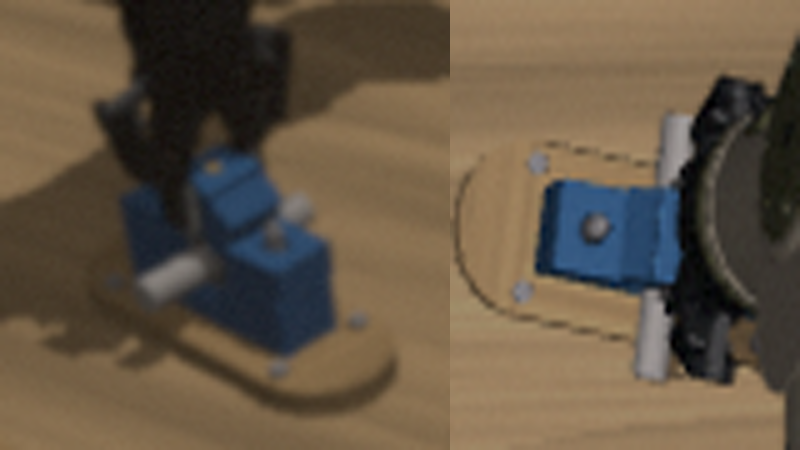

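The cap is fully down and flush on the base, with the dowel top showing through the flange (scene about (200,187)). The push is steady at about 16 N, so I hand in.

```bash
python3 -c "
from bench import robot
print(robot.get_obs()['wrist_force']);print(robot.close_job())"
```

```text
[-7.07325981  2.26928211 17.5203121 ]
the job is handed in; nothing more can be done
None
```

The job is handed in at about 23 s: the steel dowel is fully home in the base, and the blue cap is fully down over both dowels. The gripper still holds it with about 17 N of downward push, slightly over the 15 N asked. No verdict came back.

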